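# Panel-beating dollies back into their caddy

## Task

Put the three solid steel dollies back in the caddy, each lying flat in the plywood recess cut to its shape: the long one with one rounded end in the long narrow recess, the short blocky one in the wider rectangle, the round domed one in the round recess. One of them stands right behind the tall canister: lift the canister well aside (at least its own width) to get at it, and finish with the canister upright and centred on its round stand again. Leave the pipe offcut and the channel offcut, which are scrap, where they lie.

Things in the scene. Friction and masses are not known exactly. Their poses are not given: they have to be found in the camera images.
- toe_dolly: toe dolly, solid bright steel bar 96 long (x) x 30 wide (y) x 34 mm high, square at its -x end, rounded at its +x end; about 0.65 kg. Origin at the centre of its underside, z up. Lies flat on the bench with its long axis roughly along world y. All dollies have finger room on their long sides, except the one behind the canister.
- rail_dolly: rail dolly, solid steel block 80 long (x) x 40 wide (y) x 42 mm high, flat top and bottom with a shallow waist along both long sides (28 mm wide from 10 to 18 mm up; full 40 mm width above and below); about 0.75 kg. Origin at the centre of its underside, z up. Lies flat with its long axis roughly along world y.
- dome_dolly: dome dolly, solid round steel, 50 mm diameter with straight sides up to 30 mm and a smooth closed domed top 42 mm high; about 0.55 kg. Origin at the centre of its underside, z up.
- nest_toe: plywood insert in the grey caddy, 140 (x) x 90 (y) x 20 mm high; origin at the centre of its underside, 6 mm above the bench. Recess centred on the origin, 10 mm deep, its floor 10 mm above the origin: 118 (x) x 48 mm (y), the long narrow one, for the toe dolly either way round. Inserts stand side by side along y in any order, 92 mm apart; caddy rim level with their tops.
- nest_rail: plywood insert in the grey caddy, 140 (x) x 90 (y) x 20 mm high; origin at the centre of its underside, 6 mm above the bench. Recess centred on the origin, 10 mm deep, its floor 10 mm above the origin: 98 (x) x 62 mm (y), the shorter, wider rectangle, for the rail dolly either way round.
- nest_dome: plywood insert in the grey caddy, 140 (x) x 90 (y) x 20 mm high; origin at the centre of its underside, 6 mm above the bench. Recess centred on the origin, 10 mm deep, its floor 10 mm above the origin: a round one, 72 mm diameter, for the dome dolly.
- canister: tall round aluminium flux canister with a paper band and a narrower black cap: body 60 mm diameter up to 108 mm, cap 38 mm diameter, top at 130 mm; about 0.3 kg. Origin at the centre of its underside, z up. It stands on the stand at the start; one dolly is about 70 mm behind it (+x). The bench is bare 160 mm from the stand towards the robot (-x), so it can be put down 120 mm that way.
- stand: fixed round aluminium disc, 66 mm diameter, 4 mm high, on the bench: the canister's place. Origin at the centre of its underside, on the bench.
- pipe_offcut: scrap, leave alone: piece of steel pipe standing on end, 50 mm diameter, 40 mm high, with an open 38 mm bore seen from above. Origin at the centre of its underside.
- channel_offcut: scrap, leave alone: piece of steel U-channel, 80 long (x) x 40 wide (y) x 40 mm high, walls 6 mm, its open trough facing up. Origin at the centre of its underside.
Not all that is in view belongs to the job. What is shaped like the toe_dolly but blue is not meant. Leave any green look-alike of the rail_dolly alone.

How it is judged:
By the outcome, as a careful person would: the job done as asked, in the order asked, and still so for the second after the job is handed in, with the robot touching nothing.
It also fails if it takes over 120 s, if anything falls off the work surface, if the arm or the gripper's body presses on something with over 40 N, if the wrist force passes 120 N, or if a joint passes its speed limit or range.

## Robot

A 7-joint arm with a two-finger parallel gripper is mounted at the origin on the work surface. World frame = base frame: x ahead of the robot, y to its left, z up, the work surface at z = 0. Lengths are in m, angles in rad, forces in N, time in s.
With the tool pointing down it reaches from about 0.4 to 0.9 m from the base axis. Payload 5.5 kg.
Tool frame: the origin (TCP) lies at the centre of the arm's flange, where the gripper is bolted on; the fingertips stand 173 mm ahead of it and the grasp point (between the pads) lies 155 mm ahead of it; z points along the fingers, y is the line along which they close (so a half turn about z gives the same grasp; the last joint's range is limited). The gripper opens to 85 mm and grips with 20 to 120 N. Pads are 22 mm wide; open, the fingers measure 114 mm over their backs; the gripper's body (76 mm by 85 mm) begins 54 mm behind the grasp point. The pads swing forward as they close: fully open they stand 13 mm farther back than shut.
Start: joints at [1.474, 0.501, -0.427, 1.55, 0.221, 1.138, -0.21], TCP at [0.229, -0.608, 0.405] pointing down, gripper open.
Joint ranges: [-2.88, 2.88], [-0.31, 2.03], [-1.54, 1.56], [0.2, 2.42], [-1.41, 4.55], [0.19, 2.02], [-2.57, 2.57]. Speed limits (rad/s): [2.57, 2.57, 3.14, 3.14, 3.14, 3.14, 3.14].

## Interface

Orientations are given as [roll, pitch, yaw] about the fixed x, y, z axes, in that order (R = Rz(yaw) Ry(pitch) Rx(roll)).
In Python, from station import arm gives the robot as it stands.
- The arm moves only by the tool drive_tool, never from a script. Its argument "series" is a list of rows, each a list of 7 numbers: the shift along the tool's x, y, z in m, then the turn, a rotation vector about the tool's x, y, z in degrees, then the opening, from 0 (shut) to 1 (fully open). A call has 1 to 10 rows; each row shifts and turns the commanded pose from where the row before left it, along the tool's axes as they then stand; what a row does not reach is not made up. A row lasts 1/10 s, in which the tool goes at most 50 mm and 8.59 degrees, less where a joint would pass 70% of its speed; a pose out of reach is approached as far as the arm can. A call with a gripper value outside its range is refused whole. The fingers move at their own pace and stop on an object; "newtons" is the grip in N (left out, the last holds). Time passes only in rows, so rows that do not move let the fingers close. It gives the time, the measured TCP pose, the force, the opening and the grip force at its end, in the units of the state.
- arm.observe(): the state, without advancing time (a new reading comes with each control period).
- arm.grab_frame(name): name is "side" or "top"; returns the picture (384x512x3 uint8, blue, green, red); there is no depth.
- arm.get_calibration(name): a dict with "intrinsics" (3x3 intrinsics, pixels), "k1" (the pictures are not rectified: a ray, as slopes to the right and down, at radius r is drawn at 1 + k1 r^2 times it, then the intrinsics apply), "extrinsics" (4x4, takes a point from world to camera coordinates). Camera axes: x right, y up, looking along -z (the intrinsics and any distortion apply to the point x, -y, -z); pixel columns grow to the right and rows downward; lengths in m; the calibration is good to about 2 mm. A picture is of the moment at which its call begins. get_calibration takes no time and is no camera call.
- arm.hand_in(): hands the job in; it is judged then, once.
The state is a dict: "time_s": time; "qpos": joint angles; "dq": joint speeds; "joint_efforts": joint torques, N m; "position": TCP position; "eef_rot": TCP orientation; "ft_force": force on the tool from outside, world axes, zero at the start; "torque": the same for the moment, N m; "opening": finger opening in m; "finger_force": force on a finger pad.
Only numpy, scipy, OpenCV 4.12 (cv2) and the standard library are available. Lean on these libraries where they do the work, as an engineer would, in place of code of your own. Each camera call takes 0.05 s, during which the arm holds its last target. There are 200 camera calls.

## Working session

There is one attempt and no reset: what is moved stays moved. The work goes in short steps, Python scripts to look and compute and a tool call to move; the robot and the scene stay as the last step left them, time stands still between calls to the robot, and variables do not carry over. Pictures are saved under pics/ and viewed, at most 14 in all, crops included, and the job is handed in when it is done.

Besides the shell and the picture viewer there is one more tool, called after "Emit:" as a command line: name --pt "numbers of a row" for each row, then --argument value for the rest. drive_tool: Moves the arm, as the interface text tells. Its arguments: {"type":"object","properties":{"series":{"type":"array"},"newtons":{"type":"number"}},"required":["series"]}

```bash
mkdir -p pics; ls; python3 - <<'E'
from station import arm
import cv2
for n in("side","top"):
    cv2.imwrite(f"pics/{n}0.png",arm.grab_frame(n)); c=arm.get_calibration(n); print(n,c)
print(arm.observe())
E
```

```text
pics
side {'intrinsics': array([[442.09558135,   0.        , 252.47613633],
       [  0.        , 442.09558135, 192.75408507],
       [  0.        ,   0.        ,   1.        ]]), 'k1': -0.04516508655689966, 'extrinsics': array([[ 0.96263346, -0.27073489,  0.00628016, -0.50104198],
       [ 0.20075026,  0.72897483,  0.65444253, -0.07613254],
       [-0.18175851, -0.62872754,  0.75608566, -1.12601451],
       [ 0.        ,  0.        ,  0.        ,  1.        ]])}
top {'intrinsics': array([[482.85277118,   0.        , 257.31509798],
       [  0.        , 482.85277118, 183.91572142],
       [  0.        ,   0.        ,   1.        ]]), 'k1': -0.05574159812699388, 'extrinsics': array([[ 1.72977423e-02, -9.99846769e-01,  2.68832480e-03,
        -5.42032067e-02],
       [ 9.91892202e-01,  1.74985608e-02,  1.25871601e-01,
        -5.10756243e-01],
       [-1.25899356e-01,  4.89233884e-04,  9.92042899e-01,
        -1.41896120e+00],
       [ 0.00000000e+00,  0.00000000e+00,  0.00000000e+00,
         1.00000000e+00]])}
{'time_s': 0.1, 'qpos': array([ 1.4741403 ,  0.50175743, -0.42682325,  1.55135094,  0.22077168,
        1.1382908 , -0.21028773]), 'dq': array([-1.11237696e-03, -1.74377162e-03,  8.53357690e-05, -9.70275949e-04,
        7.26876659e-04, -9.17051455e-04,  7.81680763e-04]), 'joint_efforts': array([-1.13514561e-02, -5.70806050e+01, -5.83864152e+00, -2.81745422e+01,
        1.06137508e-02,  5.37877859e-03,  3.45176943e-05]), 'position': array([ 0.22874356, -0.60807654,  0.4037598 ]), 'eef_rot': array([-3.13983686e+00, -9.57886440e-05,  3.59919553e-01]), 'ft_force': array([-0.56675198,  0.51426044,  0.17219699]), 'torque': array([-0.0006891 ,  0.03603541,  0.01037028]), 'finger_force': 0.0, 'opening': 0.0854432812973955}
```

```bash
python3 - <<'E'
import cv2
for n in("side","top"):
    cv2.imwrite(f"pics/{n}0b.png",cv2.resize(cv2.imread(f"pics/{n}0.png"),(800,600),interpolation=cv2.INTER_CUBIC))
E
```

```text
(no output)
```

View pics/top0b.png

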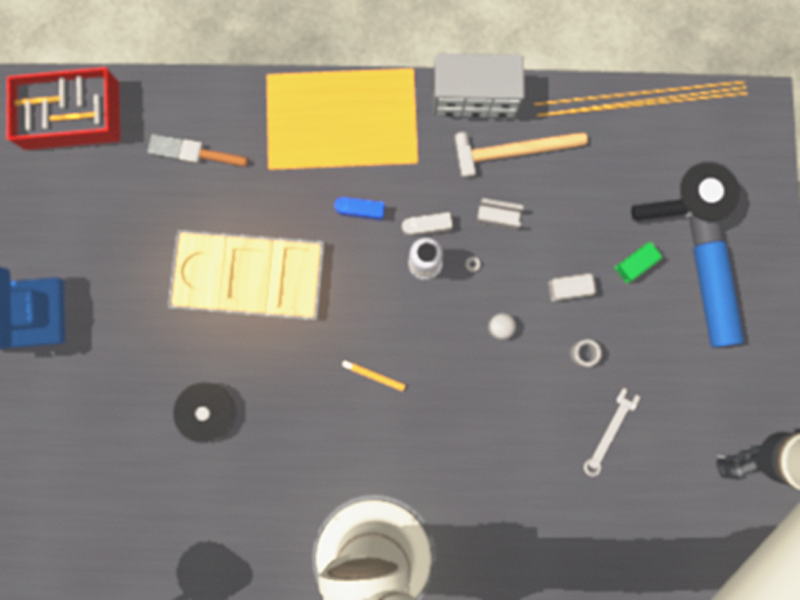

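View pics/side0b.png

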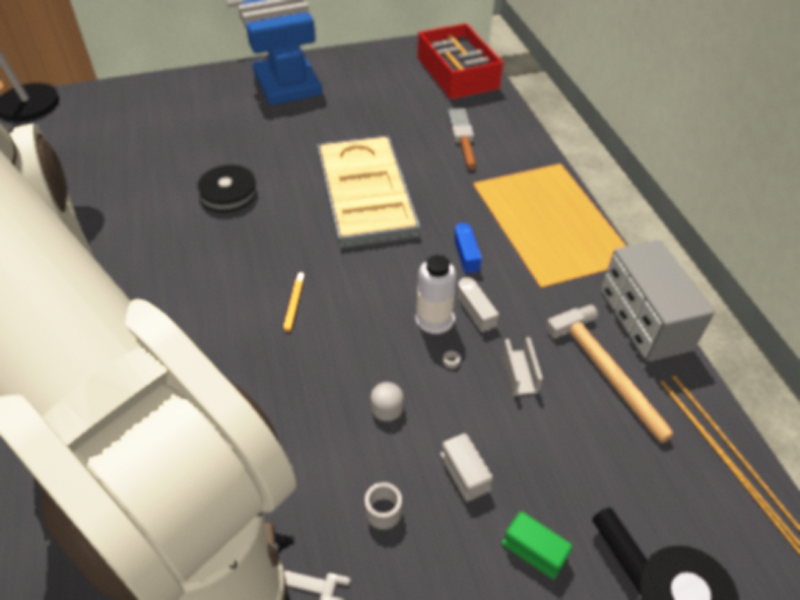

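```bash
cat > h.py <<'E'
import numpy as np, cv2
from station import arm
C={n:arm.get_calibration(n) for n in("side","top")}
def ray(n,u,v):
    c=C[n];K=c["intrinsics"];E=c["extrinsics"]
    d=np.array([(u-K[0,2])/K[0,0],(v-K[1,2])/K[1,1]]);s=d.copy()
    for _ in range(20): s=d/(1+c["k1"]*(s@s))
    R,t=E[:3,:3],E[:3,3]
    r=R.T@np.array([s[0],-s[1],-1.]); return -R.T@t, r/np.linalg.norm(r)
def at(n,u,v,z):
    o,r=ray(n,u,v); return o+r*(z-o[2])/r[2]
def proj(n,p):
    c=C[n];K=c["intrinsics"];q=c["extrinsics"][:3]@np.append(p,1)
    s=np.array([q[0],-q[1]])/-q[2]; s=s*(1+c["k1"]*(s@s))
    return K[:2,:2]@s+K[:2,2]
def tri(pt,ps):
    (a,r),(b,q)=ray("top",*pt),ray("side",*ps)
    k=np.linalg.lstsq(np.c_[r,-q],b-a,rcond=None)[0]
    A,B=a+k[0]*r,b+k[1]*q
    return (A+B)/2,np.linalg.norm(A-B)
def crop(img,x0,y0,x1,y1,s,step=20):
    o=cv2.resize(img[y0:y1,x0:x1],None,fx=s,fy=s,interpolation=cv2.INTER_CUBIC)
    for x in range(-(-x0//step)*step,x1,step):
        X=int((x+.5-x0)*s);cv2.line(o,(X,0),(X,6),(0,0,255),1);cv2.putText(o,str(x),(X-10,16),0,.35,(0,255,255))
    for y in range(-(-y0//step)*step,y1,step):
        Y=int((y+.5-y0)*s);cv2.line(o,(0,Y),(6,Y),(0,0,255),1);cv2.putText(o,str(y),(8,Y+4),0,.35,(0,255,255))
    return o
E
python3 - <<'E'
from h import *
t=cv2.imread("pics/top0.png");s=cv2.imread("pics/side0.png")
cv2.imwrite("pics/a.png",crop(t,210,115,425,240,3.7,10))
a=crop(t,105,140,212,210,4.6,10);b=crop(s,200,82,272,162,4,10)
m=np.zeros((max(a.shape[0],b.shape[0]),a.shape[1]+b.shape[1],3),np.uint8);m[:a.shape[0],:a.shape[1]]=a;m[:b.shape[0],a.shape[1]:]=b
cv2.imwrite("pics/b.png",m);print(m.shape)
cv2.imwrite("pics/c.png",crop(s,225,140,375,340,3,10))
E
```

```text
(322, 780, 3)
```

View pics/a.png

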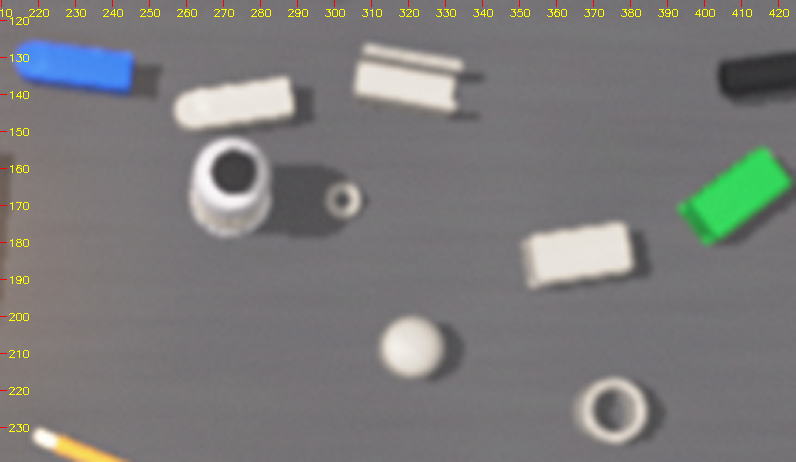

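View pics/b.png

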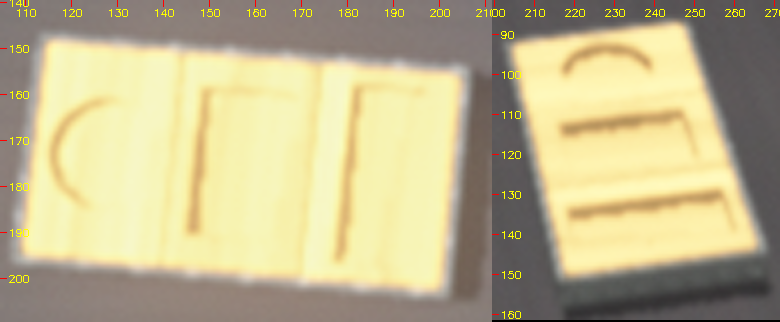

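View pics/c.png

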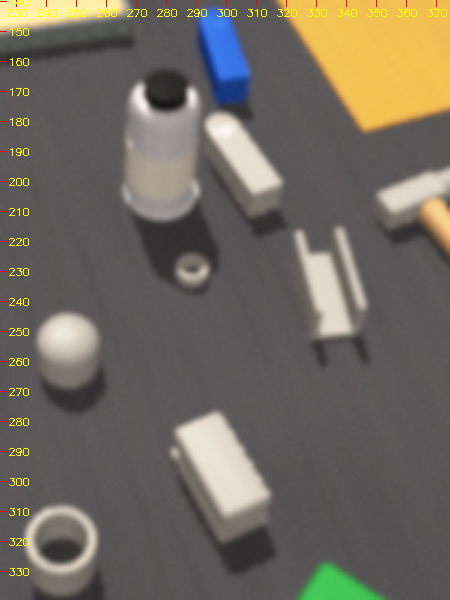

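```bash
python3 - <<'E'
from h import *
np.set_printoptions(precision=4,suppress=True)
P={"toe+x":((287.6,135.6),(318.2,198.8)),"toe-x":((289,145.9),(307.5,203.2)),
"railUL":((353,178.3),(298.2,276.8)),"railUR":((378.4,174.5),(314.5,302.8)),"railLR":((380.6,186.9),(299.8,311.2)),"railLL":((354.9,191.8),(282.8,283.5)),
"cadTL":((114.3,147.5),(248.2,86.8)),"cadTR":((206,154.5),(267.2,143.5)),"cadBR":((200.8,203.6),(217,150.5)),"cadBL":((108.8,195.6),(204,92)),
"cap":((272.7,160.7),(280,166.5))}
for k,(a,b) in P.items(): p,e=tri(a,b);print(k,p,round(e,4))
for n in C: E=C[n]["extrinsics"];print(n,-E[:3,:3].T@E[:3,3])
print("dome",at("top",320.9,208.3,.02),at("side",247,255.5,.021))
print("toe tip",at("top",256.8,143.7,.03))
for k,q in dict(rUL=(149.3,158.6),rBL=(146.2,190.2),tUL=(182.1,158.4),tBL=(178.2,196.5)).items():print(k,at("top",*q,.026))
for k,q in P.items():
  if k[:3]=="cad":print(k,at("top",*q[0],.026),at("side",*q[1],.026))
print("canbase side",at("side",277.8,204,.004))
E
```

```text
toe+x [ 0.6585 -0.1342  0.0405] 0.0024
toe-x [ 0.6276 -0.1389  0.0382] 0.0019
railUL [ 0.533  -0.3328  0.0366] 0.0004
railUR [ 0.5434 -0.4071  0.0471] 0.0023
railLR [ 0.5074 -0.4146  0.0422] 0.0009
railLL [ 0.4936 -0.3388  0.0352] 0.0021
cadTL [0.6168 0.3945 0.0262] 0.0005
cadTR [0.5981 0.1126 0.0268] 0.0032
cadBR [0.4497 0.1235 0.0258] 0.0004
cadBL [0.4687 0.4023 0.0283] 0.0
cap [ 0.5645 -0.0872  0.1375] 0.0004
side [ 0.2929 -0.7881  0.9043]
top [ 0.3289 -0.0446  1.4721]
dome [ 0.4424 -0.2383  0.02  ] [ 0.4399 -0.2383  0.021 ]
toe tip [ 0.6353 -0.0416  0.03  ]
rUL [0.5844 0.2851 0.026 ]
rBL [0.4874 0.29   0.026 ]
tUL [0.5866 0.1849 0.026 ]
tBL [0.47   0.1923 0.026 ]
cadTL [0.6171 0.3945 0.026 ] [0.6166 0.3947 0.026 ]
cadTR [0.5999 0.1125 0.026 ] [0.5968 0.1134 0.026 ]
cadBR [0.4498 0.1235 0.026 ] [0.4494 0.1234 0.026 ]
cadBL [0.4689 0.4031 0.026 ] [0.4691 0.4055 0.026 ]
canbase side [ 0.5631 -0.0949  0.004 ]
```

```bash
cat > fit.py <<'E'
from h import *
from scipy.optimize import minimize
a=np.linspace(0,2*np.pi,48,endpoint=False);cs=np.c_[np.cos(a),np.sin(a)]
def lev(*l): return np.vstack([np.c_[xy,np.full(len(xy),z)] for xy,z in l])
box=lambda x,y:np.array([[x,y],[-x,y],[-x,-y],[x,-y]])/2
th=np.linspace(-np.pi/2,np.pi/2,15)
toe2=np.vstack([[[-.048,.015],[-.048,-.015]],np.c_[.033+.015*np.cos(th),.015*np.sin(th)]])
M={"toe":lev((toe2,0),(toe2,.034)),"rail":lev((box(.08,.04),0),(box(.08,.04),.042)),
"dome":lev((cs*.025,0),(cs*.025,.03),*[(cs*.025*np.sqrt(1-k*k),.03+.012*k) for k in(.3,.6,.8,.95)]),
"can":lev((cs*.03,0),(cs*.03,.108-.008),(cs*.019,.13))}
S=4
def hull(n,m,x,y,yaw,z=0):
    c,s=np.cos(yaw),np.sin(yaw);p=m@np.array([[c,s,0],[-s,c,0],[0,0,1]])+[x,y,z]
    q=np.array([proj(n,i) for i in p],np.float32);return cv2.convexHull(q)[:,0]
def fit(name,p0,imgs,thr=140,z=0,views=("top","side")):
    m=M[name];rnd=name in("dome","can");D={}
    for n in views:
        h=hull(n,m,*p0,z);x0,y0=(h.min(0)-7).astype(int);x1,y1=(h.max(0)+8).astype(int)
        g=imgs[n][y0:y1,x0:x1].max(2);g=cv2.resize(g,None,fx=S,fy=S,interpolation=cv2.INTER_CUBIC)
        k=(g>thr).astype(np.uint8);_,l=cv2.connectedComponents(k)
        r=np.zeros_like(k);cv2.fillConvexPoly(r,((h-[x0,y0]+.5)*S).astype(np.int32),1)
        b=np.bincount(l[(r>0)&(k>0)]);D[n]=(l==b.argmax(),x0,y0)
    def cost(p):
        p=[p[0],p[1],p0[2] if rnd else p[2]];t=0
        for n,(k,x0,y0) in D.items():
            h=(hull(n,m,*p,z)-[x0,y0]+.5)*S-.5;r=np.zeros(k.shape,np.uint8)
            cv2.fillConvexPoly(r,np.round(h*16).astype(np.int32),1,shift=4);r=r>0
            t+=1-(r&k).sum()/(r|k).sum()
        return t
    p0=np.array(p0,float);sx=np.vstack([p0,p0+[.008,0,0],p0+[0,.008,0],p0+[0,0,.1]])
    r=minimize(cost,p0,method="Nelder-Mead",options=dict(initial_simplex=sx,xatol=1e-4,fatol=1e-4))
    return r.x,r.fun
E
python3 - <<'E'
from fit import *
im={n:cv2.imread(f"pics/{n}0.png") for n in("top","side")}
I={"toe":(.639,-.089,1.65),"rail":(.519,-.373,1.73),"dome":(.441,-.238,0),"can":(.564,-.09,0)}
ov={n:im[n].copy() for n in im}
for k,p in I.items():
    for v in(("top","side"),("top",),("side",)):
        r,f=fit(k,p,im,z=.004 if k=="can" else 0,views=v);print(k,v,r.round(4),round(f,3))
E
```

```text
toe ('top', 'side') [ 0.6417 -0.0881  1.7302] 0.451
toe ('top',) [ 0.6422 -0.0894  1.7396] 0.06
toe ('side',) [ 0.6418 -0.0775  1.6837] 0.357
rail ('top', 'side') [ 0.5214 -0.3733  1.734 ] 0.384
rail ('top',) [ 0.5214 -0.3734  1.7351] 0.032
rail ('side',) [ 0.5229 -0.3642  1.5814] 0.327
dome ('top', 'side') [ 0.4423 -0.2366  0.0011] 0.453
dome ('top',) [ 0.4424 -0.237   0.0531] 0.054
dome ('side',) [ 0.4459 -0.2171 -0.2551] 0.384
can ('top', 'side') [ 0.5645 -0.0862  0.0092] 0.666
can ('top',) [ 0.5656 -0.0851 -0.0139] 0.35
can ('side',) [ 0.5631 -0.0926  0.0591] 0.264
```

```bash
python3 - <<'E'
from fit import *
im={n:cv2.imread(f"pics/{n}0.png") for n in("top","side")}
I={"toe":(.642,-.089,1.74),"rail":(.521,-.373,1.73),"dome":(.442,-.237,0),"can":(.564,-.09,0)}
for k,p in I.items():
    for t in(95,115):
        r,f=fit(k,p,im,thr=t,z=.004 if k=="can" else 0,views=("side",));print(k,t,r.round(4),round(f,3))
R={"toe":(.642,-.089,1.74),"rail":(.5215,-.373,1.735),"dome":(.442,-.237,0),"can":(.564,-.089,0)}
out=[]
c,s=np.cos(-.068),np.sin(-.068)
for n,(x0,y0,x1,y1),S in(("top",(105,118,392,216),2.75),("side",(200,82,345,325),1.35)):
    f=3;o=cv2.resize(im[n],None,fx=f,fy=f,interpolation=cv2.INTER_CUBIC)
    def pl(h,col):cv2.polylines(o,[np.round((h+.5)*f).astype(np.int32)],True,col,1)
    for k,p in R.items(): pl(hull(n,M[k],*p,.004 if k=="can" else 0),(0,0,255))
    for k,w,l in((-1,.118,.048),(0,.098,.062)):
        for z in(.026,.016):pl(np.array([proj(n,[.5335+c*x-s*(y+.092*k),.2585+s*x+c*(y+.092*k),z]) for x,y in box(w,l)]),(255,0,0))
    pl(np.array([proj(n,[.5335+c*x-s*(y+.092),.2585+s*x+c*(y+.092),.026]) for x,y in cs*.036]),(255,0,0))
    pl(np.array([proj(n,[.5335+c*x-s*y,.2585+s*x+c*y,.026]) for x,y in box(.140,.276)]),(0,160,0))
    o=o[y0*f:y1*f,x0*f:x1*f];out.append(o)
a,b=out
a=cv2.resize(a,(800,int(800*a.shape[0]/a.shape[1])));b=cv2.resize(cv2.rotate(b,cv2.ROTATE_90_COUNTERCLOCKWISE),None,fx=.75,fy=.75);
m=np.zeros((a.shape[0]+b.shape[0],800,3),np.uint8);m[:a.shape[0]]=a;m[a.shape[0]:,:b.shape[1]]=b[:,:800];print(m.shape)
cv2.imwrite("pics/d.png",m[:600])
E
```

```text
toe 95 [ 0.6398 -0.0872  1.7726] 0.343
toe 115 [ 0.6392 -0.0845  1.7536] 0.221
rail 95 [ 0.52   -0.3726  1.7363] 0.027
rail 115 [ 0.5189 -0.3707  1.7133] 0.154
dome 95 [ 0.4411 -0.2343  0.0246] 0.06
dome 115 [ 0.441  -0.2339  0.0083] 0.125
can 95 [ 0.5627 -0.0967  0.0515] 0.317
can 115 [ 0.5616 -0.0951  0.0459] 0.206
(599, 800, 3)
```

View pics/d.png

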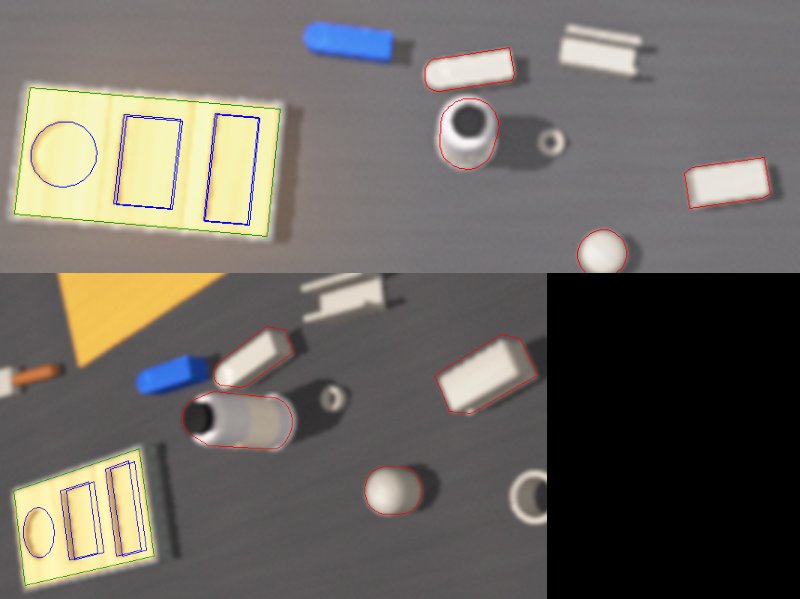

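Emit:
drive_tool --pt "0 0 0 0 0 6.9 1" --pt "0 0 0 0 0 6.9 1" --pt "0 0 0 0 0 6.8 1" --pt "0.02 -0.02 0 0 0 0 1" --pt "0.02 -0.03 0 0 0 0 1" --pt "0.02 -0.03 0 0 0 0 1" --pt "0.02 -0.03 0 0 0 0 1" --pt "0.02 -0.03 0 0 0 0 1" --pt "0.02 -0.03 0 0 0 0 1" --pt "0.02 -0.03 0 0 0 0 1"

```text
time_s: 1.1
position: [0.3693, -0.4069, 0.4044]
eef_rot: [-3.141, 0.0, 0.0]
ft_force: [0.5, -0.1, -0.2]
opening: 0.0855
finger_force: 0.0
```

Emit:
drive_tool --pt "0.0195 -0.0317 0.004 0 0 0 1" --pt "0.0195 -0.0317 0.004 0 0 0 1" --pt "0.0195 -0.0317 0.004 0 0 0 1" --pt "0.0195 -0.0317 0.004 0 0 0 1" --pt "0.0195 -0.0317 0.004 0 0 0 1" --pt "0.0195 -0.0317 0.004 0 0 0 1" --pt "0.0195 -0.0317 0.004 0 0 0 1" --pt "0.0195 -0.0317 0.004 0 0 0 1" --pt "0.0195 -0.0317 0.004 0 0 0 1" --pt "0 0 0 0 0 0 1"

```text
time_s: 2.1
position: [0.5461, -0.1167, 0.3683]
eef_rot: [-3.138, -0.001, 0.009]
ft_force: [-0.6, 0.6, 0.5]
opening: 0.0855
finger_force: 0.0
```

```bash
python3 - <<'E'
from h import *
o=arm.observe();print(o["qpos"].round(2),o["position"].round(4),o["time_s"])
E
```

```text
[ 0.63  0.4  -0.58  1.82  0.25  1.   -1.62] [ 0.5461 -0.1167  0.3683] 2.1
```

Emit:
drive_tool --pt "0.018 -0.026 0.02 0 0 0.5 1" --pt "0 0 0.02 0 0 0 1" --pt "0 0 0 0 0 0 1" --pt "0 0 0 0 0 0 1"

```text
time_s: 2.5
position: [0.5618, -0.0978, 0.3284]
eef_rot: [3.141, 0.002, -0.009]
ft_force: [0.2, 0.4, 0.3]
opening: 0.0855
finger_force: 0.0
```

Emit:
drive_tool --pt "0.002 -0.008 0 0 0 -0.5 1" --pt "0 0 0.02 0 0 0 1" --pt "0 0 0.025 0 0 0 1" --pt "0 0 0.025 0 0 0 1" --pt "0 0 0.016 0 0 0 1" --pt "0 0 0 0 0 0 1" --pt "0 0 0 0 0 0 1"

```text
time_s: 3.2
position: [0.5648, -0.089, 0.2435]
eef_rot: [-3.142, -0.001, 0.0]
ft_force: [-0.4, 0.4, -0.2]
opening: 0.0854
finger_force: 0.0
```

Emit:
drive_tool --pt "0 0 0 0 0 0 0.6" --pt "0 0 0 0 0 0 0.5" --pt "0 0 0 0 0 0 0.4" --pt "0 0 0 0 0 0 0.4" --pt "0 0 0 0 0 0 0.4" --pt "0 0 0 0 0 0 0.4" --newtons 40

```text
time_s: 3.8
position: [0.5651, -0.0886, 0.2443]
eef_rot: [3.141, -0.003, 0.001]
ft_force: [0.3, 1.6, 5.6]
opening: 0.0593
finger_force: 42.8
```

Emit:
drive_tool --pt "0 0 -0.01 0 0 0 0.4" --pt "0 0 -0.02 0 0 0 0.4" --pt "0 0 -0.02 0 0 0 0.4" --pt "-0.02 0 -0.01 0 0 0 0.4" --pt "-0.03 0 0 0 0 0 0.4" --pt "-0.03 0 0 0 0 0 0.4" --pt "-0.03 0 0 0 0 0 0.4" --pt "-0.015 0 0 0 0 0 0.4" --pt "0 0 0 0 0 0 0.4" --pt "0 0 0 0 0 0 0.4"

```text
time_s: 4.8
position: [0.4396, -0.0893, 0.3033]
eef_rot: [3.141, -0.001, -0.0]
ft_force: [0.6, -0.4, -2.4]
opening: 0.059
finger_force: 44.3
```

Emit:
drive_tool --pt "0 0 0.02 0 0 0 0.4" --pt "0 0 0.02 0 0 0 0.4" --pt "0 0 0.012 0 0 0 0.4" --pt "0 0 0.007 0 0 0 0.4" --pt "0 0 0.003 0 0 0 0.4" --pt "0 0 0 0 0 0 0.4" --pt "0 0 0 0 0 0 0.4"

```text
time_s: 5.5
position: [0.4398, -0.089, 0.2412]
eef_rot: [3.141, -0.001, 0.0]
ft_force: [0.7, -0.5, -2.1]
opening: 0.0589
finger_force: 44.3
```

Emit:
drive_tool --pt "0 0 0.001 0 0 0 0.4" --pt "0 0 0 0 0 0 0.4" --pt "0 0 0 0 0 0 0.75" --pt "0 0 0 0 0 0 1" --pt "0 0 0 0 0 0 1" --pt "0 0 0 0 0 0 1"

```text
time_s: 6.1
position: [0.4394, -0.0891, 0.2398]
eef_rot: [3.141, -0.0, 0.0]
ft_force: [0.7, 0.5, -0.7]
opening: 0.0852
finger_force: 0.0
```

Emit:
drive_tool --pt "0 0 -0.02 0 0 0 1" --pt "0 0 -0.03 0 0 0 1" --pt "0 0 -0.03 0 0 0 1" --pt "0 0 -0.03 0 0 0 1" --pt "0 0 -0.01 0 0 -8 1" --pt "0 0 0 0 0 -8 1" --pt "0 0 0 0 0 -8 1" --pt "0 0 0 0 0 -8 1" --pt "0 0 0 0 0 -8 1" --pt "0 0 0 0 0 -8 1"

```text
time_s: 7.1
position: [0.4392, -0.089, 0.3597]
eef_rot: [3.142, 0.0, 0.844]
ft_force: [0.5, -0.2, 0.3]
opening: 0.0856
finger_force: 0.0
```

Emit:
drive_tool --pt "0 0 0 0 0 -8 1" --pt "0 0 0 0 0 -8 1" --pt "0 0 0 0 0 -8 1" --pt "0 0 0 0 0 -8 1" --pt "0 0 0 0 0 -8 1" --pt "0 0 0 0 0 -8 1" --pt "0 0 0 0 0 -3 1" --pt "0 0 0 0 0 0 1" --pt "0 0 0 0 0 0 1"

```text
time_s: 8.0
position: [0.4392, -0.0891, 0.3597]
eef_rot: [-3.142, -0.0, 1.726]
ft_force: [0.4, -0.3, -0.4]
opening: 0.0854
finger_force: 0.0
```

```bash
python3 - <<'E'
from h import *
o=arm.observe();print(o["qpos"].round(2),o["position"].round(4),o["eef_rot"].round(3),o["time_s"])
for n in C: cv2.imwrite(f"pics/{n}1.png",arm.grab_frame(n))
t=cv2.imread("pics/top1.png");s=cv2.imread("pics/side1.png")
a=crop(t,225,110,325,215,5,10);b=crop(s,225,110,325,215,3,10)
m=np.zeros((525,800,3),np.uint8);m[:,:500]=a;m[:315,500:]=b;cv2.imwrite("pics/e.png",m)
E
```

```text
[ 0.97  0.28 -0.94  2.07  0.29  0.92  0.03] [ 0.4392 -0.0891  0.3597] [-3.142 -0.     1.726] 8.0
```

View pics/e.png

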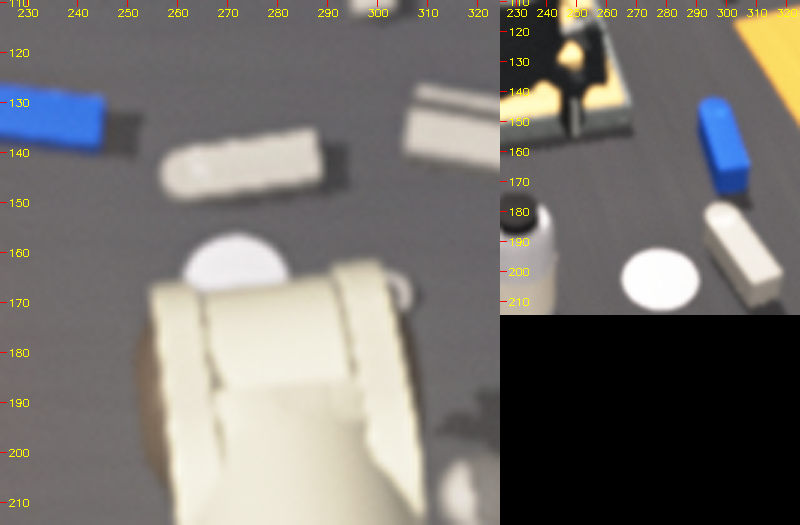

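```bash
python3 - <<'E'
from fit import *
im={n:cv2.imread(f"pics/{n}1.png") for n in("top","side")}
M["stand"]=lev((cs*.033,0),(cs*.033,.004))
for t in(140,):print(fit("toe",(.641,-.088,1.735),im,thr=t,views=("top",)))
for t in(85,95,105):print(t,fit("toe",(.641,-.088,1.735),im,thr=t,views=("side",)),fit("stand",(.564,-.089,0),im,thr=t+20,views=("side",)))
u=im["side"][185:220,260:300].max(2)>150
v,x=np.nonzero(u);print(at("side",x.mean()+260,v.mean()+185,.004),u.sum())
E
```

```text
(array([ 0.64250528, -0.08885202,  1.73353071]), np.float64(0.10915141430948416))
85 (array([ 0.64619023, -0.08919118,  2.39069461]), np.float64(0.6845766064705507)) (array([ 0.5654975 , -0.09253176,  0.05933875]), np.float64(0.3966706520739446))
95 (array([ 0.65281655, -0.0795815 ,  2.45550892]), np.float64(0.6759127939575844)) (array([ 0.56533035, -0.09150702,  0.0411343 ]), np.float64(0.17873246492985972))
105 (array([ 0.64027768, -0.08790095,  1.79497533]), np.float64(0.4450665671270374)) (array([ 0.5642829 , -0.08948366, -0.00851473]), np.float64(0.14409108755398503))
[ 0.56852264 -0.08896919  0.004     ] 471
```

Emit:
drive_tool --pt "-0.005 0.03 0 0 0 -0.4 1" --pt "-0.005 0.034 0 0 0 0 1" --pt "-0.005 0.034 0 0 0 0 1" --pt "-0.005 0.034 0 0 0 0 1" --pt "-0.005 0.034 0 0 0 0 1" --pt "-0.006 0.034 0 0 0 0 1" --pt "0 0 0.03 0 0 0 1" --pt "0 0 0.03 0 0 0 1" --pt "0 0 0 0 0 0 1" --pt "0 0 0 0 0 0 1"

```text
time_s: 9.1
position: [0.6415, -0.087, 0.2996]
eef_rot: [-3.14, -0.001, 1.735]
ft_force: [-0.5, 0.4, 0.5]
opening: 0.0856
finger_force: 0.0
```

```bash
cat > go.py <<'E'
import sys
from h import *
o=arm.observe();p=o["position"];y=o["eef_rot"][2]
t=[float(v) for v in sys.argv[1:5]]
d=np.array(t[:3])-p;c,s=np.cos(y),np.sin(y)
dy=(y-np.radians(t[3])+np.pi)%(2*np.pi)-np.pi
print("tool shift",[round(v,4) for v in(c*d[0]+s*d[1],s*d[0]-c*d[1],-d[2])],"rotz",round(np.degrees(dy),2),"| now",p.round(4),round(np.degrees(y),2),o["qpos"].round(2),o["time_s"])
E
python3 go.py .6415 -.0885 .187 99.4
```

```text
tool shift [np.float64(-0.0015), np.float64(-0.0003), np.float64(0.1126)] rotz 0.0 | now [ 0.6415 -0.087   0.2996] 99.4 [ 0.62  0.7  -0.77  1.63  0.55  1.03 -0.15] 9.1
```

Emit:
drive_tool --pt "-0.0015 0 0.03 0 0 0 1" --pt "0 0 0.03 0 0 0 1" --pt "0 0 0.03 0 0 0 1" --pt "0 0 0.0226 0 0 0 1" --pt "0 0 0 0 0 0 1" --pt "0 0 0 0 0 0 0.6" --pt "0 0 0 0 0 0 0.3" --pt "0 0 0 0 0 0 0.15" --pt "0 0 0 0 0 0 0.1" --pt "0 0 0 0 0 0 0.1" --newtons 80

```text
time_s: 10.1
position: [0.6421, -0.0888, 0.1888]
eef_rot: [3.141, 0.001, 1.735]
ft_force: [-3.6, -0.7, 8.3]
opening: 0.0282
finger_force: 81.8
```

Emit:
drive_tool --pt "0 0 0 0 0 0 0.1" --pt "0 0 0 0 0 0 0.1" --pt "0 0 0 0 0 0 0.1"

```text
time_s: 10.4
position: [0.6421, -0.0888, 0.1888]
eef_rot: [3.141, 0.001, 1.735]
ft_force: [-3.8, -1.1, 7.8]
opening: 0.0281
finger_force: 81.8
```

Emit:
drive_tool --pt "0 0 -0.01 0 0 0 0.1" --pt "0 0 -0.03 0 0 0 0.1" --pt "0 0 -0.03 0 0 0 0.1" --pt "0 0 -0.03 0 0 -7.7 0.1" --pt "0 0 0 0 0 -7.7 0.1" --pt "0 0 0 0 0 -7.7 0.1" --pt "0 0 0 0 0 -7.7 0.1" --pt "0 0 0 0 0 -7.7 0.1" --pt "0 0 0 0 0 -7.7 0.1" --pt "0 0 0 0 0 -7.7 0.1"

```text
time_s: 11.4
position: [0.6415, -0.0888, 0.287]
eef_rot: [-3.141, -0.001, 2.681]
ft_force: [-0.5, 0.4, -5.9]
opening: 0.0279
finger_force: 80.2
```

Emit:
drive_tool --pt "0 0 0 0 0 -7.7 0.1" --pt "0 0 0 0 0 -7.7 0.1" --pt "0 0 0 0 0 -7.4 0.1" --pt "0 0 0 0 0 0 0.1" --pt "0 0 0 0 0 0 0.1"

```text
time_s: 11.9
position: [0.6417, -0.0888, 0.2869]
eef_rot: [3.141, -0.001, 3.07]
ft_force: [0.8, 0.3, -5.6]
opening: 0.0285
finger_force: 80.2
```

```bash
python3 go.py .527 .167 .26 176.1
```

```text
tool shift [np.float64(0.1326), np.float64(0.247), np.float64(0.0269)] rotz -0.19 | now [ 0.6417 -0.0888  0.2869] 175.91 [ 0.77  0.85 -1.03  1.63  0.79  1.13  1.02] 11.9
```

Emit:
drive_tool --pt "0.0147 0.0274 0 0 0 -0.2 0.1" --pt "0.0147 0.0274 0 0 0 0 0.1" --pt "0.0147 0.0274 0 0 0 0 0.1" --pt "0.0147 0.0274 0 0 0 0 0.1" --pt "0.0147 0.0274 0 0 0 0 0.1" --pt "0.0147 0.0274 0 0 0 0 0.1" --pt "0.0147 0.0274 0 0 0 0 0.1" --pt "0.0147 0.0274 0 0 0 0 0.1" --pt "0.015 0.0278 0 0 0 0 0.1" --pt "0 0 0 0 0 0 0.1"

```text
time_s: 12.9
position: [0.5226, 0.1719, 0.2883]
eef_rot: [3.138, 0.0, 3.083]
ft_force: [0.0, 0.9, -3.8]
opening: 0.0285
finger_force: 80.4
```

Emit:
drive_tool --pt "0 0 0 0 0 0 0.1" --pt "0 0 0 0 0 0 0.1"

```text
time_s: 13.1
position: [0.526, 0.1656, 0.2871]
eef_rot: [-3.14, 0.001, 3.075]
ft_force: [-0.1, -0.3, -5.6]
opening: 0.0283
finger_force: 80.4
```

```bash
python3 go.py .527 .167 .2055 176.1; python3 - <<'E'
from h import *
for n in C: cv2.imwrite(f"pics/{n}2.png",arm.grab_frame(n))
t=cv2.imread("pics/top2.png");s=cv2.imread("pics/side2.png")
a=crop(t,105,130,215,215,4.5,10);b=crop(s,195,80,285,170,3.2,10)
m=np.zeros((383,495+288,3),np.uint8);m[:a.shape[0],:495]=a;m[:288,495:]=b;cv2.imwrite("pics/f.png",m)
E
```

```text
tool shift [np.float64(-0.0009), np.float64(0.0014), np.float64(0.0816)] rotz 0.08 | now [0.526  0.1656 0.2871] 176.18 [ 0.44  0.72 -1.08  1.88  0.75  1.02  0.53] 13.1
```

View pics/f.png

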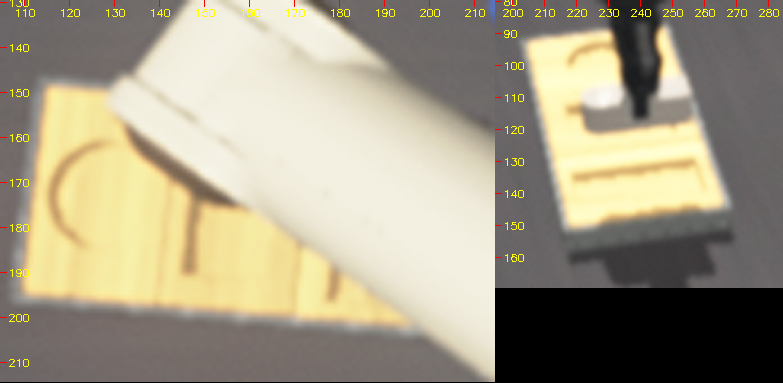

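Emit:
drive_tool --pt "-0.001 0.0014 0.02 0 0 0 0.1" --pt "0 0 0.02 0 0 0 0.1" --pt "0 0 0.02 0 0 0 0.1" --pt "0 0 0.01 0 0 0 0.1" --pt "0 0 0.005 0 0 0 0.1" --pt "0 0 0.003 0 0 0 0.1" --pt "0 0 0.002 0 0 0 0.1" --pt "0 0 0 0 0 0 0.1" --pt "0 0 0 0 0 0 0.1"

```text
time_s: 14.1
position: [0.5269, 0.1679, 0.2077]
eef_rot: [3.141, 0.001, 3.077]
ft_force: [0.5, 0.2, -5.3]
opening: 0.0285
finger_force: 80.3
```

Emit:
drive_tool --pt "0 0 0.001 0 0 0 0.1" --pt "0 0 0.001 0 0 0 0.1" --pt "0 0 0.001 0 0 0 0.1" --pt "0 0 0 0 0 0 0.1"

```text
time_s: 14.5
position: [0.5267, 0.1679, 0.2048]
eef_rot: [-3.141, 0.001, 3.077]
ft_force: [-1.6, -1.9, 3.3]
opening: 0.0284
finger_force: 81.3
```

Emit:
drive_tool --pt "0 0 0 0 0 0 0.4" --pt "0 0 0 0 0 0 0.7" --pt "0 0 0 0 0 0 0.7" --pt "0 0 -0.01 0 0 0 0.7" --pt "0 0 -0.03 0 0 0 0.7" --pt "0 0 -0.04 0 0 0 1" --pt "0 0 -0.04 0 0 0 1" --pt "0 0 -0.02 0 0 0 1" --pt "0 0 0 0 0 7.7 1" --pt "0 0 0 0 0 7.7 1"

```text
time_s: 15.5
position: [0.5268, 0.1681, 0.3458]
eef_rot: [3.14, 0.002, 2.803]
ft_force: [-0.1, -0.4, 0.7]
opening: 0.0854
finger_force: 0.0
```

Emit:
drive_tool --pt "0 0 0 0 0 7.7 1" --pt "0 0 0 0 0 7.7 1" --pt "0 0 0 0 0 7.7 1" --pt "0 0 0 0 0 7.7 1" --pt "0 0 0 0 0 7.7 1" --pt "0 0 0 0 0 7.7 1" --pt "0 0 0 0 0 7.7 1" --pt "0 0 0 0 0 7.6 1" --pt "0 0 0 0 0 0 1"

```text
time_s: 16.4
position: [0.5265, 0.1683, 0.345]
eef_rot: [3.14, 0.0, 1.735]
ft_force: [0.8, 0.2, -0.7]
opening: 0.0854
finger_force: 0.0
```

```bash
python3 go.py .5207 -.373 .3 99.4
```

```text
tool shift [np.float64(-0.5331), np.float64(-0.0941), np.float64(0.045)] rotz -0.01 | now [0.5265 0.1683 0.345 ] 99.39 [ 0.31  0.5  -0.85  1.84  0.45  1.   -0.57] 16.4
```

Emit:
drive_tool --pt "-0.033 -0.006 0 0 0 0 1" --pt "-0.033 -0.006 0 0 0 0 1" --pt "-0.033 -0.006 0 0 0 0 1" --pt "-0.033 -0.006 0 0 0 0 1" --pt "-0.033 -0.006 0 0 0 0 1" --pt "-0.033 -0.006 0 0 0 0 1" --pt "-0.033 -0.006 0 0 0 0 1" --pt "-0.033 -0.006 0 0 0 0 1" --pt "-0.033 -0.006 0 0 0 0 1" --pt "-0.033 -0.006 0 0 0 0 1"

```text
time_s: 17.4
position: [0.5213, -0.1687, 0.3446]
eef_rot: [3.141, 0.0, 1.74]
ft_force: [0.3, 0.6, 0.9]
opening: 0.0853
finger_force: 0.0
```

Emit:
drive_tool --pt "-0.033 -0.006 0 0 0 0 1" --pt "-0.033 -0.006 0 0 0 0 1" --pt "-0.033 -0.006 0 0 0 0 1" --pt "-0.033 -0.006 0 0 0 0 1" --pt "-0.033 -0.006 0 0 0 0 1" --pt "-0.033 -0.004 0 0 0 0 1" --pt "0 0 0.03 0 0 0 1" --pt "0 0 0.03 0 0 0 1" --pt "0 0 0 0 0 0 1" --pt "0 0 0 0 0 0 1"

```text
time_s: 18.4
position: [0.5205, -0.368, 0.2843]
eef_rot: [-3.142, -0.001, 1.738]
ft_force: [-0.7, 0.6, 0.4]
opening: 0.0853
finger_force: 0.0
```

```bash
python3 go.py .5207 -.373 .191 99.4
```

```text
tool shift [np.float64(-0.0049), np.float64(-0.0006), np.float64(0.0933)] rotz 0.17 | now [ 0.5205 -0.368   0.2843] 99.57 [ 1.07  0.69 -0.7   1.67  0.52  0.98  0.35] 18.4
```

Emit:
drive_tool --pt "-0.005 0 0.03 0 0 0 1" --pt "0 0 0.03 0 0 0 1" --pt "0 0 0.02 0 0 0 1" --pt "0 0 0.013 0 0 0 1" --pt "0 0 0 0 0 0 1" --pt "0 0 0 0 0 0 0.6" --pt "0 0 0 0 0 0 0.4" --pt "0 0 0 0 0 0 0.2" --pt "0 0 0 0 0 0 0.2" --pt "0 0 0 0 0 0 0.2"

```text
time_s: 19.4
position: [0.5213, -0.374, 0.1927]
eef_rot: [3.141, 0.002, 1.735]
ft_force: [-2.6, -0.0, 6.4]
opening: 0.0385
finger_force: 84.0
```

Emit:
drive_tool --pt "0 0 0 0 0 0 0.2" --pt "0 0 0 0 0 0 0.2"

```text
time_s: 19.6
position: [0.5212, -0.374, 0.1927]
eef_rot: [3.142, 0.002, 1.735]
ft_force: [-2.1, -0.1, 7.4]
opening: 0.0385
finger_force: 84.0
```

Emit:
drive_tool --pt "0 0 -0.01 0 0 0 0.2" --pt "0 0 -0.03 0 0 0 0.2" --pt "0 0 -0.04 0 0 0 0.2" --pt "0 0 -0.04 0 0 0 0.2" --pt "0 0 -0.03 0 0 -7.7 0.2" --pt "0 0 0 0 0 -7.7 0.2" --pt "0 0 0 0 0 -7.7 0.2" --pt "0 0 0 0 0 -7.7 0.2" --pt "0 0 0 0 0 -7.7 0.2" --pt "0 0 0 0 0 -7.7 0.2"

```text
time_s: 20.6
position: [0.5203, -0.3731, 0.3403]
eef_rot: [-3.141, -0.002, 2.547]
ft_force: [0.2, 0.5, -8.9]
opening: 0.0382
finger_force: 82.6
```

Emit:
drive_tool --pt "0 0 0 0 0 -7.7 0.2" --pt "0 0 0 0 0 -7.7 0.2" --pt "0 0 0 0 0 -7.7 0.2" --pt "0 0 0 0 0 -7.4 0.2" --pt "0 0 0 0 0 0 0.2" --pt "0 0 0 0 0 0 0.2"

```text
time_s: 21.2
position: [0.5206, -0.3734, 0.3405]
eef_rot: [3.141, -0.001, 3.07]
ft_force: [-0.6, 0.5, -6.9]
opening: 0.0386
finger_force: 82.6
```

```bash
python3 go.py .5335 .2585 .3 176.1
```

```text
tool shift [np.float64(0.0321), np.float64(0.6312), np.float64(0.0405)] rotz -0.19 | now [ 0.5206 -0.3734  0.3405] 175.91 [ 1.26  0.75 -1.03  1.62  0.69  1.17  1.57] 21.2
```

Emit:
drive_tool --pt "0.0018 0.035 0 0 0 -0.2 0.2" --pt "0.0018 0.035 0 0 0 0 0.2" --pt "0.0018 0.035 0 0 0 0 0.2" --pt "0.0018 0.035 0 0 0 0 0.2" --pt "0.0018 0.035 0 0 0 0 0.2" --pt "0.0018 0.035 0 0 0 0 0.2" --pt "0.0018 0.035 0 0 0 0 0.2" --pt "0.0018 0.035 0 0 0 0 0.2" --pt "0.0018 0.035 0 0 0 0 0.2" --pt "0.0018 0.035 0 0 0 0 0.2"

```text
time_s: 22.2
position: [0.5254, -0.0215, 0.3414]
eef_rot: [-3.141, 0.0, 3.074]
ft_force: [0.9, -1.1, -7.3]
opening: 0.0385
finger_force: 82.7
```

Emit:
drive_tool --pt "0.0018 0.035 0 0 0 0 0.2" --pt "0.0018 0.035 0 0 0 0 0.2" --pt "0.0018 0.035 0 0 0 0 0.2" --pt "0.0018 0.035 0 0 0 0 0.2" --pt "0.0018 0.035 0 0 0 0 0.2" --pt "0.0018 0.035 0 0 0 0 0.2" --pt "0.0018 0.035 0 0 0 0 0.2" --pt "0.0018 0.035 0 0 0 0 0.2" --pt "0 0 0 0 0 0 0.2" --pt "0 0 0 0 0 0 0.2"

```text
time_s: 23.2
position: [0.5285, 0.259, 0.3413]
eef_rot: [-3.142, -0.0, 3.078]
ft_force: [0.3, -1.1, -6.8]
opening: 0.0385
finger_force: 83.3
```

Emit:
drive_tool --pt "0 0 0.03 0 0 0 0.2" --pt "0 0 0.02 0 0 0 0.2" --pt "0 0 0 0 0 0 0.2" --pt "0 0 0 0 0 0 0.2"

```text
time_s: 23.6
position: [0.5297, 0.2563, 0.2912]
eef_rot: [-3.141, -0.0, 3.075]
ft_force: [0.2, 0.0, -6.7]
opening: 0.0378
finger_force: 83.3
```

```bash
python3 go.py .5335 .2585 .2095 176.1
```

```text
tool shift [np.float64(-0.0037), np.float64(0.0024), np.float64(0.0817)] rotz 0.08 | now [0.5297 0.2563 0.2912] 176.18 [ 0.21  0.72 -0.99  1.79  0.7   1.03  0.46] 23.6
```

Emit:
drive_tool --pt "-0.0035 0.002 0.02 0 0 0 0.2" --pt "0 0 0.02 0 0 0 0.2" --pt "0 0 0.02 0 0 0 0.2" --pt "0 0 0.01 0 0 0 0.2" --pt "0 0 0.005 0 0 0 0.2" --pt "0 0 0.003 0 0 0 0.2" --pt "0 0 0.002 0 0 0 0.2" --pt "0 0 0 0 0 0 0.2" --pt "0 0 0 0 0 0 0.2"

```text
time_s: 24.5
position: [0.5333, 0.2593, 0.2117]
eef_rot: [3.141, 0.001, 3.077]
ft_force: [-0.6, -0.1, -7.2]
opening: 0.0385
finger_force: 83.3
```

Emit:
drive_tool --pt "0 0 0.001 0 0 0 0.2" --pt "0 0 0.001 0 0 0 0.2" --pt "0 0 0.001 0 0 0 0.2" --pt "0 0 0 0 0 0 0.2"

```text
time_s: 24.9
position: [0.5331, 0.2592, 0.2087]
eef_rot: [-3.141, 0.001, 3.077]
ft_force: [-1.6, -1.3, -0.2]
opening: 0.0384
finger_force: 84.1
```

Emit:
drive_tool --pt "0 0 0 0 0 0 0.5" --pt "0 0 0 0 0 0 0.8" --pt "0 0 0 0 0 0 0.8" --pt "0 0 -0.01 0 0 0 0.8" --pt "0 0 -0.03 0 0 0 0.8" --pt "0 0 -0.04 0 0 0 1" --pt "0 0 -0.04 0 0 0 1" --pt "0 0 -0.01 0 0 0 1" --pt "0 0 0 0 0 0 1"

```text
time_s: 25.8
position: [0.5335, 0.2598, 0.3407]
eef_rot: [3.14, 0.004, 3.077]
ft_force: [-0.2, 0.2, -0.3]
opening: 0.0853
finger_force: 0.0
```

```bash
python3 go.py .4418 -.236 .3 176.1;python3 - <<'E'
from h import *
for n in C: cv2.imwrite(f"pics/{n}3.png",arm.grab_frame(n))
t=cv2.imread("pics/top3.png");s=cv2.imread("pics/side3.png")
a=crop(t,105,130,215,215,4.5,10);b=crop(s,195,80,285,170,3.2,10)
m=np.zeros((383,495+288,3),np.uint8);m[:a.shape[0],:495]=a;m[:288,495:]=b;cv2.imwrite("pics/g.png",m)
E
```

```text
tool shift [np.float64(0.0597), np.float64(-0.5007), np.float64(0.0407)] rotz 0.22 | now [0.5335 0.2598 0.3407] 176.32 [ 0.24  0.67 -1.04  1.75  0.64  1.1   0.5 ] 25.8
```

View pics/g.png

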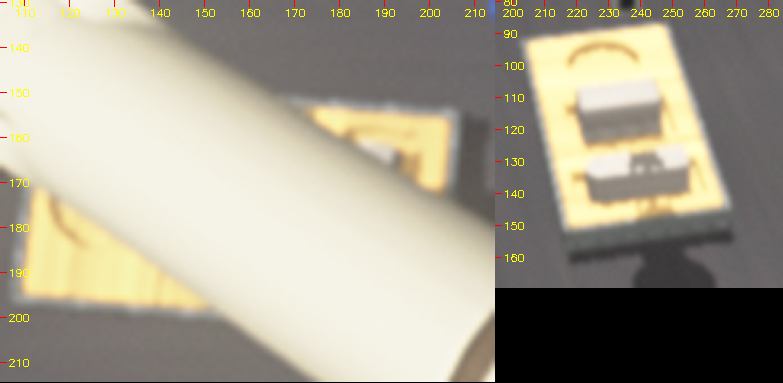

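Emit:
drive_tool --pt "0.004 -0.033 0 0 0 0 1" --pt "0.004 -0.033 0 0 0 0 1" --pt "0.004 -0.033 0 0 0 0 1" --pt "0.004 -0.033 0 0 0 0 1" --pt "0.004 -0.033 0 0 0 0 1" --pt "0.004 -0.033 0 0 0 0 1" --pt "0.004 -0.033 0 0 0 0 1" --pt "0.004 -0.033 0 0 0 0 1" --pt "0.004 -0.033 0 0 0 0 1" --pt "0.004 -0.033 0 0 0 0 1"

```text
time_s: 26.9
position: [0.4706, -0.0691, 0.3365]
eef_rot: [3.141, -0.003, 3.077]
ft_force: [0.2, -0.1, 0.8]
opening: 0.0855
finger_force: 0.0
```

Emit:
drive_tool --pt "0.004 -0.033 0 0 0 0 1" --pt "0.004 -0.033 0 0 0 0 1" --pt "0.004 -0.033 0 0 0 0 1" --pt "0.004 -0.033 0 0 0 0 1" --pt "0.004 -0.033 0 0 0 0 1" --pt "0 -0.005 0 0 0 0 1" --pt "0 0 0.03 0 0 0 1" --pt "0 0 0.02 0 0 0 1" --pt "0 0 0 0 0 0 1" --pt "0 0 0 0 0 0 1"

```text
time_s: 27.9
position: [0.4409, -0.2351, 0.2875]
eef_rot: [3.14, -0.001, 3.079]
ft_force: [0.8, -0.3, 0.8]
opening: 0.0857
finger_force: 0.0
```

```bash
python3 go.py .4418 -.236 .183 176.1
```

```text
tool shift [np.float64(-0.001), np.float64(-0.0008), np.float64(0.1045)] rotz 0.29 | now [ 0.4409 -0.2351  0.2875] 176.39 [ 1.28  0.62 -1.08  2.01  0.68  0.94  1.35] 27.9
```

Emit:
drive_tool --pt "-0.001 -0.001 0.03 0 0 0 1" --pt "0 0 0.03 0 0 0 1" --pt "0 0 0.03 0 0 0 1" --pt "0 0 0.0145 0 0 0 1" --pt "0 0 0 0 0 0 1" --pt "0 0 0 0 0 0 0.7" --pt "0 0 0 0 0 0 0.5" --pt "0 0 0 0 0 0 0.35" --pt "0 0 0 0 0 0 0.35" --pt "0 0 0 0 0 0 0.35"

```text
time_s: 28.9
position: [0.4427, -0.2373, 0.1857]
eef_rot: [-3.139, 0.002, 3.077]
ft_force: [-2.4, 0.8, 11.0]
opening: 0.0476
finger_force: 81.0
```

Emit:
drive_tool --pt "0 0 0 0 0 0 0.3" --pt "0 0 0 0 0 0 0.3"

```text
time_s: 29.1
position: [0.4427, -0.2373, 0.1857]
eef_rot: [-3.139, 0.002, 3.077]
ft_force: [-2.2, -0.0, 11.8]
opening: 0.0472
finger_force: 81.0
```

Emit:
drive_tool --pt "0 0 -0.01 0 0 0 0.3" --pt "0 0 -0.02 0 0 0 0.3" --pt "0 0 -0.03 0 0 0 0.3" --pt "0 0 -0.04 0 0 0 0.3" --pt "0 0 -0.04 0 0 0 0.3" --pt "0 0 -0.03 0 0 0 0.3" --pt "0 0 0 0 0 0 0.3"

```text
time_s: 29.8
position: [0.4432, -0.237, 0.3576]
eef_rot: [-3.138, 0.006, 3.077]
ft_force: [0.9, -0.7, -5.7]
opening: 0.0471
finger_force: 84.7
```

```bash
python3 go.py .54 .350 .3 176.1
```

```text
tool shift [np.float64(-0.0589), np.float64(0.592), np.float64(0.0576)] rotz 0.22 | now [ 0.4432 -0.237   0.3576] 176.32 [ 1.37  0.53 -1.18  1.95  0.57  1.04  1.44] 29.8
```

Emit:
drive_tool --pt "-0.0033 0.033 0 0 0 0 0.3" --pt "-0.0033 0.033 0 0 0 0 0.3" --pt "-0.0033 0.033 0 0 0 0 0.3" --pt "-0.0033 0.033 0 0 0 0 0.3" --pt "-0.0033 0.033 0 0 0 0 0.3" --pt "-0.0033 0.033 0 0 0 0 0.3" --pt "-0.0033 0.033 0 0 0 0 0.3" --pt "-0.0033 0.033 0 0 0 0 0.3" --pt "-0.0033 0.033 0 0 0 0 0.3" --pt "-0.0033 0.033 0 0 0 0 0.3"

```text
time_s: 30.8
position: [0.4951, 0.0909, 0.3521]
eef_rot: [-3.14, -0.003, 3.077]
ft_force: [0.5, 0.1, -5.2]
opening: 0.0468
finger_force: 84.6
```

Emit:
drive_tool --pt "-0.0033 0.033 0 0 0 0 0.3" --pt "-0.0033 0.033 0 0 0 0 0.3" --pt "-0.0033 0.033 0 0 0 0 0.3" --pt "-0.0033 0.033 0 0 0 0 0.3" --pt "-0.0033 0.033 0 0 0 0 0.3" --pt "-0.0033 0.033 0 0 0 0 0.3" --pt "-0.0033 0.033 0 0 0 0 0.3" --pt "-0.0033 0.031 0 0 0 0 0.3" --pt "0 0 0 0 0 0 0.3" --pt "0 0 0 0 0 0 0.3"

```text
time_s: 31.8
position: [0.538, 0.3505, 0.3516]
eef_rot: [-3.14, -0.003, 3.08]
ft_force: [0.7, -0.2, -6.4]
opening: 0.0469
finger_force: 85.0
```

Emit:
drive_tool --pt "0 0 0.03 0 0 0 0.3" --pt "0 0 0.03 0 0 0 0.3" --pt "0 0 0 0 0 0 0.3" --pt "0 0 0 0 0 0 0.3"

```text
time_s: 32.2
position: [0.5393, 0.3485, 0.2928]
eef_rot: [-3.14, -0.002, 3.076]
ft_force: [-0.3, 0.7, -5.0]
opening: 0.0472
finger_force: 85.1
```

```bash
python3 go.py .54 .350 .202 176.1
```

```text
tool shift [np.float64(-0.0006), np.float64(0.0015), np.float64(0.0908)] rotz 0.15 | now [0.5393 0.3485 0.2928] 176.25 [ 0.02  0.79 -0.95  1.65  0.71  1.09  0.37] 32.2
```

Emit:
drive_tool --pt "-0.0005 0.001 0.02 0 0 0 0.3" --pt "0 0 0.02 0 0 0 0.3" --pt "0 0 0.02 0 0 0 0.3" --pt "0 0 0.015 0 0 0 0.3" --pt "0 0 0.007 0 0 0 0.3" --pt "0 0 0.003 0 0 0 0.3" --pt "0 0 0.002 0 0 0 0.3" --pt "0 0 0 0 0 0 0.3" --pt "0 0 0 0 0 0 0.3"

```text
time_s: 33.1
position: [0.5401, 0.3512, 0.2074]
eef_rot: [3.141, 0.001, 3.077]
ft_force: [-0.6, -0.8, -6.2]
opening: 0.0469
finger_force: 85.1
```

Emit:
drive_tool --pt "0 0 0.001 0 0 0 0.3" --pt "0 0 0.001 0 0 0 0.3" --pt "0 0 0.001 0 0 0 0.3" --pt "0 0 0 0 0 0 0.3"

```text
time_s: 33.5
position: [0.5398, 0.3508, 0.2035]
eef_rot: [-3.141, -0.0, 3.077]
ft_force: [0.6, 0.4, -6.1]
opening: 0.0476
finger_force: 85.1
```

Emit:
drive_tool --pt "0 0 0.001 0 0 0 0.3" --pt "0 0 0.001 0 0 0 0.3" --pt "0 0 0 0 0 0 0.3"

```text
time_s: 33.8
position: [0.5398, 0.351, 0.2019]
eef_rot: [-3.141, 0.0, 3.077]
ft_force: [-0.5, -1.1, -2.5]
opening: 0.0472
finger_force: 85.4
```

Emit:
drive_tool --pt "0 0 0.0005 0 0 0 0.5" --pt "0 0 0 0 0 0 0.9" --pt "0 0 0 0 0 0 0.9" --pt "0 0 -0.01 0 0 0 0.9" --pt "0 0 -0.03 0 0 0 0.9" --pt "0 0 -0.04 0 0 0 1" --pt "0 0 -0.04 0 0 0 1" --pt "0 0 -0.03 0 0 0 1" --pt "0 0 0 0 0 0 1"

```text
time_s: 34.7
position: [0.5406, 0.3529, 0.3576]
eef_rot: [3.135, 0.008, 3.078]
ft_force: [-0.5, -0.3, -0.1]
opening: 0.0854
finger_force: 0.0
```

```bash
python3 go.py .4394 -.0891 .34 180;python3 - <<'E'
from fit import *
im={}
for n in C: im[n]=arm.grab_frame(n);cv2.imwrite(f"pics/{n}4.png",im[n])
M["stand"]=lev((cs*.033,0),(cs*.033,.004))
for t in(140,170,190):print(t,fit("stand",(.564,-.089,0),im,thr=t,views=("top",)))
for t in(115,130,150):print(t,fit("stand",(.564,-.089,0),im,thr=t,views=("side",)))
for v in("top","side"):print(fit("can",(.4394,-.0891,0),im,thr=100 if v=="side" else 140,views=(v,)))
a=crop(im["top"],105,130,325,235,3.4,10);b=crop(im["side"],195,80,305,220,1.6,20)
m=np.zeros((600,800,3),np.uint8);m[:a.shape[0],:a.shape[1]]=a;m[357:357+b.shape[0],:b.shape[1]]=b;cv2.imwrite("pics/i.png",m)
E
```

```text
tool shift [np.float64(0.0727), np.float64(-0.4476), np.float64(0.0176)] rotz -3.67 | now [0.5406 0.3529 0.3576] 176.33 [ 0.05  0.72 -1.    1.6   0.65  1.18  0.41] 34.7
140 (array([ 0.56898243, -0.08967044,  0.06273565]), np.float64(0.03764589840539212))
170 (array([ 0.56998222, -0.09033616,  0.05528586]), np.float64(0.09137401977497439))
190 (array([ 0.57381642, -0.09186979,  0.02994706]), np.float64(0.3993156544054748))
115 (array([ 0.5671775 , -0.09023056,  0.04099   ]), np.float64(0.09176731917256697))
130 (array([ 0.56717095, -0.0903595 ,  0.0478135 ]), np.float64(0.05131943431987174))
150 (array([ 0.56769098, -0.08967124,  0.07928751]), np.float64(0.039215686274509776))
(array([ 0.42976217, -0.06579935, -0.06677113]), np.float64(0.5391155194272503))
(array([ 0.41466812, -0.09837019,  0.08176996]), np.float64(0.45872918397572515))
```

View pics/i.png

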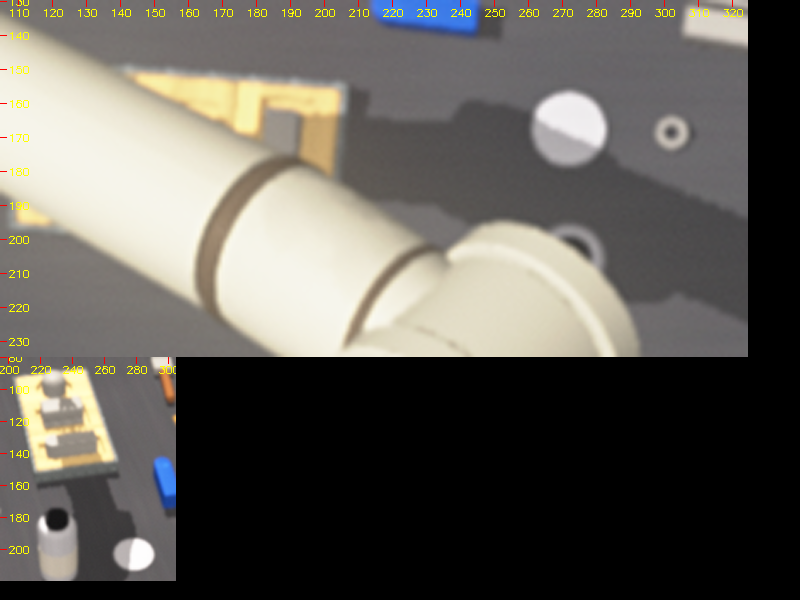

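```bash
python3 - <<'E'
from fit import *
cap=lev((cs*.019,.110),(cs*.019,.13))
def cen(n,p,z):
    h=hull(n,cap,p[0],p[1],0,z);m=cv2.moments(h.astype(np.float32));return np.array([m["m10"]/m["m00"],m["m01"]/m["m00"]])
def meas(n,f,g,R=14,thr=45):
    im=cv2.imread(f);x,y=[int(v) for v in g];w=im[y-R:y+R,x-R:x+R].max(2)
    k,l,st,c=cv2.connectedComponentsWithStats((w<thr).astype(np.uint8));i=l[R,R];print(n,st[i],c[i]+[x-R,y-R]);return c[i]+[x-R,y-R]
from scipy.optimize import fsolve
for n,f,p0,z in(("side","pics/side0.png",(.565,-.089),.004),("top","pics/top0.png",(.565,-.089),.004),("side","pics/side4.png",(.44,-.089),0),("side","pics/side1.png",(.44,-.089),0)):
    for thr in(45,60):
        c=meas(n,f,cen(n,p0,z),thr=thr);print("  ->",fsolve(lambda p:cen(n,p,z)-c,p0).round(4))
E
```

```text
side [  0   0  28  28 737] [279.39484396 169.35549525]
  -> [ 0.5646 -0.0837]
side [  8   8  13  12 134] [279.91044776 169.51492537]
  -> [ 0.5656 -0.0846]
top [  0   0  28  28 784] [272.5 160.5]
  -> [ 0.5674 -0.087 ]
top [  0   0  28  28 784] [272.5 160.5]
  -> [ 0.5674 -0.087 ]
side [  9   8  12  13 130] [230.31538462 180.85384615]
  -> [ 0.4404 -0.0853]
side [  8   8  13  13 146] [230.13013699 180.78767123]
  -> [ 0.4401 -0.085 ]
side [  0   0  28  28 763] [229.46788991 180.36173001]
  -> [ 0.4389 -0.0832]
side [  0   0  28  28 746] [229.44101877 180.26541555]
  -> [ 0.4389 -0.0829]
```

Emit:
drive_tool --pt "0 0 0 0 0 -3.7 1" --pt "0.0072 -0.0316 0 0 0 0 1" --pt "0.0072 -0.0316 0 0 0 0 1" --pt "0.0072 -0.0316 0 0 0 0 1" --pt "0.0072 -0.0316 0 0 0 0 1" --pt "0.0072 -0.0316 0 0 0 0 1" --pt "0.0072 -0.0316 0 0 0 0 1" --pt "0.0072 -0.0316 0 0 0 0 1" --pt "0.0072 -0.0316 0 0 0 0 1" --pt "0.0072 -0.0316 0 0 0 0 1"

```text
time_s: 35.8
position: [0.4742, 0.065, 0.3501]
eef_rot: [-3.142, -0.002, -3.141]
ft_force: [0.6, -0.8, 0.3]
opening: 0.0861
finger_force: 0.0
```

Emit:
drive_tool --pt "0.0072 -0.0316 0 0 0 0 1" --pt "0.0072 -0.0316 0 0 0 0 1" --pt "0.0072 -0.0316 0 0 0 0 1" --pt "0.0072 -0.0316 0 0 0 0 1" --pt "0.0072 -0.0316 0 0 0 0 1" --pt "0 0 0 0 0 0 1" --pt "0 0 0 0 0 0 1" --pt "0 0 0.02 0 0 0 1" --pt "0 0 0 0 0 0 1" --pt "0 0 0 0 0 0 1"

```text
time_s: 36.8
position: [0.4391, -0.0901, 0.331]
eef_rot: [3.141, -0.001, -3.139]
ft_force: [1.1, 0.5, -0.2]
opening: 0.0848
finger_force: 0.0
```

```bash
python3 go.py .4394 -.0891 .2385 180
```

```text
tool shift [np.float64(-0.0003), np.float64(0.001), np.float64(0.0925)] rotz 0.17 | now [ 0.4391 -0.0901  0.331 ] -179.83 [ 1.15  0.48 -1.22  2.09  0.56  0.95  1.2 ] 36.8
```

Emit:
drive_tool --pt "0 0.001 0.025 0 0 0 1" --pt "0 0 0.025 0 0 0 1" --pt "0 0 0.025 0 0 0 1" --pt "0 0 0.0165 0 0 0 1" --pt "0 0 0 0 0 0 1" --pt "0 0 0 0 0 0 0.6" --pt "0 0 0 0 0 0 0.5" --pt "0 0 0 0 0 0 0.4" --pt "0 0 0 0 0 0 0.4" --pt "0 0 0 0 0 0 0.4" --newtons 40

```text
time_s: 37.8
position: [0.44, -0.0898, 0.2411]
eef_rot: [3.141, 0.003, -3.141]
ft_force: [-1.7, 1.9, 6.1]
opening: 0.059
finger_force: 42.5
```

Emit:
drive_tool --pt "0 0 0 0 0 0 0.4" --pt "0 0 0 0 0 0 0.4"

```text
time_s: 38.0
position: [0.44, -0.0898, 0.241]
eef_rot: [3.141, 0.003, -3.141]
ft_force: [0.0, 1.2, 7.3]
opening: 0.059
finger_force: 42.5
```

Emit:
drive_tool --pt "0 0 -0.01 0 0 0 0.4" --pt "0 0 -0.02 0 0 0 0.4" --pt "0 0 -0.02 0 0 0 0.4" --pt "-0.025 0 0 0 0 0 0.4" --pt "-0.03 0 0 0 0 0 0.4" --pt "-0.03 0 0 0 0 0 0.4" --pt "-0.03 0 0 0 0 0 0.4" --pt "-0.0105 0 0 0 0 0 0.4" --pt "0 0 0 0 0 0 0.4" --pt "0 0 0 0 0 0 0.4"

```text
time_s: 39.0
position: [0.5635, -0.0905, 0.2895]
eef_rot: [-3.142, -0.002, -3.141]
ft_force: [-0.3, 0.0, -3.1]
opening: 0.0589
finger_force: 44.7
```

```bash
python3 go.py .5651 -.0891 .245 180
```

```text
tool shift [np.float64(-0.0016), np.float64(0.0014), np.float64(0.0445)] rotz 0.03 | now [ 0.5635 -0.0905  0.2895] -179.97 [ 0.86  0.71 -1.02  1.83  0.71  1.02  1.11] 39.0
```

Emit:
drive_tool --pt "-0.0025 0.001 0.01 0 0 0 0.4" --pt "0 0 0.015 0 0 0 0.4" --pt "0 0 0.01 0 0 0 0.4" --pt "0 0 0.005 0 0 0 0.4" --pt "0 0 0.002 0 0 0 0.4" --pt "0 0 0 0 0 0 0.4" --pt "0 0 0 0 0 0 0.4"

```text
time_s: 39.7
position: [0.5674, -0.0894, 0.2479]
eef_rot: [3.142, 0.001, -3.141]
ft_force: [1.0, -0.3, -3.0]
opening: 0.059
finger_force: 44.7
```

```bash
python3 go.py .566 -.0893 .245 180; python3 - <<'E'
from h import *
im=arm.grab_frame("side");cv2.imwrite("pics/side5.png",im);cv2.imwrite("pics/j.png",crop(im,250,145,310,220,8,10))
E
```

```text
tool shift [np.float64(0.0014), np.float64(0.0001), np.float64(0.0029)] rotz 0.03 | now [ 0.5674 -0.0894  0.2479] -179.97 [ 0.81  0.77 -0.97  1.85  0.77  0.96  1.07] 39.7
```

View pics/j.png

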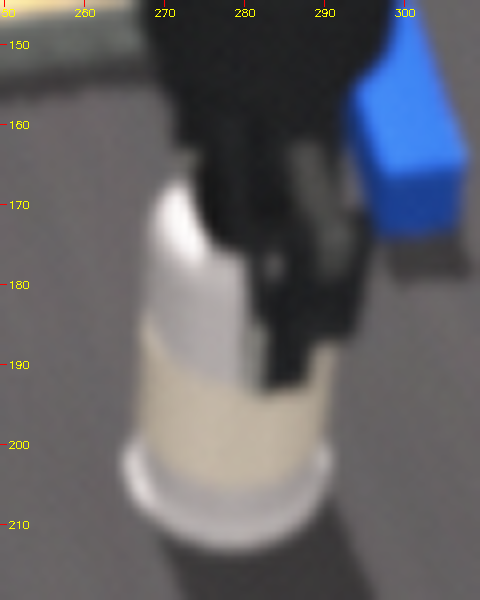

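Emit:
drive_tool --pt "0.0014 0 0 0 0 0 0.4" --pt "0 0 0.001 0 0 0 0.4" --pt "0 0 0.001 0 0 0 0.4" --pt "0 0 0.0005 0 0 0 0.4" --pt "0 0 0 0 0 0 0.4" --pt "0 0 0 0 0 0 0.4"

```text
time_s: 40.35
position: [0.5658, -0.0895, 0.2453]
eef_rot: [-3.141, 0.0, -3.141]
ft_force: [0.1, -0.6, -2.1]
opening: 0.0586
finger_force: 44.6
```

Emit:
drive_tool --pt "0 0 0.0007 0 0 0 0.4" --pt "0 0 0 0 0 0 0.4" --pt "0 0 0 0 0 0 0.7" --pt "0 0 0 0 0 0 1" --pt "0 0 0 0 0 0 1" --pt "0 0 0 0 0 0 1" --pt "0 0 -0.02 0 0 0 1" --pt "0 0 -0.03 0 0 0 1" --pt "0 0 -0.03 0 0 0 1" --pt "0 0 -0.03 0 0 0 1"

```text
time_s: 41.35
position: [0.5657, -0.0891, 0.3569]
eef_rot: [3.141, 0.001, -3.141]
ft_force: [0.7, -0.3, 0.6]
opening: 0.0852
finger_force: 0.0
```

Emit:
drive_tool --pt "0.03 -0.03 -0.02 0 0 0 1" --pt "0.03 -0.03 -0.02 0 0 0 1" --pt "0.03 -0.03 0 0 0 0 1" --pt "0.02 -0.03 0 0 0 0 1" --pt "0 -0.03 0 0 0 0 1" --pt "0 -0.03 0 0 0 0 1" --pt "0 -0.03 0 0 0 0 1" --pt "0 -0.03 0 0 0 0 1" --pt "0 -0.03 0 0 0 0 1" --pt "0 -0.03 0 0 0 0 1"

```text
time_s: 42.35
position: [0.4558, -0.3905, 0.396]
eef_rot: [-3.141, 0.001, -3.141]
ft_force: [1.1, 0.9, 0.2]
opening: 0.0852
finger_force: 0.0
```

```bash
python3 - <<'E'
from h import *
im={}
for n in C: im[n]=arm.grab_frame(n);cv2.imwrite(f"pics/{n}6.png",im[n])
a=crop(im["top"],105,120,305,215,3,20);b=crop(im["side"],195,80,325,225,2,20);c=crop(im["side"],255,155,305,220,4.5,10)
m=np.zeros((600,800,3),np.uint8);m[:a.shape[0],:600]=a;m[290:580,:260]=b;m[290:290+c.shape[0],300:300+c.shape[1]]=c;cv2.imwrite("pics/k.png",m)
E
```

```text
(no output)
```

View pics/k.png

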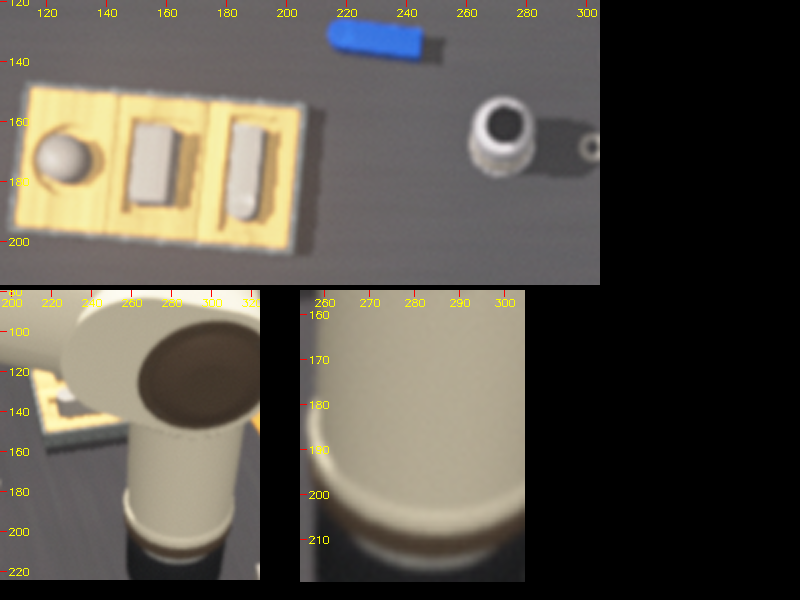

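Emit:
drive_tool --pt "0.015 -0.03 0 0 0 0 1" --pt "0.015 -0.03 0 0 0 0 1" --pt "0.015 -0.03 0 0 0 0 1" --pt "0.015 -0.03 0 0 0 0 1" --pt "0.015 -0.03 0 0 0 0 1" --pt "0.015 -0.03 0 0 0 0 1" --pt "0 0 0 0 0 0 1" --pt "0 0 0 0 0 0 1"

```text
time_s: 43.25
position: [0.3655, -0.5696, 0.3953]
eef_rot: [3.141, 0.001, 3.141]
ft_force: [0.6, -0.1, -0.0]
opening: 0.0855
finger_force: 0.0
```

```bash
python3 - <<'E'
from fit import *
o=arm.observe();print(o["position"].round(3),o["time_s"])
for n,(x0,y0,x1,y1) in(("top",(262,150,284,180)),("side",(262,162,294,214))):
    im=arm.grab_frame(n);cv2.imwrite(f"pics/{n}7.png",im);a=cv2.imread(f"pics/{n}0.png")
    f=lambda i:cv2.resize(i,None,fx=8,fy=8,interpolation=cv2.INTER_CUBIC)
    T=f(a[y0:y1,x0:x1]);W=f(im[y0-4:y1+4,x0-4:x1+4])
    r=cv2.matchTemplate(W,T,cv2.TM_CCOEFF_NORMED);_,s,_,l=cv2.minMaxLoc(r);d=np.array(l)/8-4
    p=proj(n,[.567,-.09,.07]);print(n,s,"shift px",d,"world m",(at(n,*(p+d),.07)-at(n,*p,.07)).round(4))
im=cv2.imread("pics/side7.png");cv2.imwrite("pics/l.png",np.hstack([crop(cv2.imread("pics/side0.png"),255,155,305,220,8,10),crop(im,255,155,305,220,8,10)]))
E
```

```text
[ 0.366 -0.57   0.395] 43.25
top 0.9947946667671204 shift px [0.125 0.   ] world m [ 0.     -0.0004  0.    ]
side 0.3919394314289093 shift px [ 2.375 -4.   ] world m [ 0.0101  0.0114 -0.    ]
```

View pics/l.png

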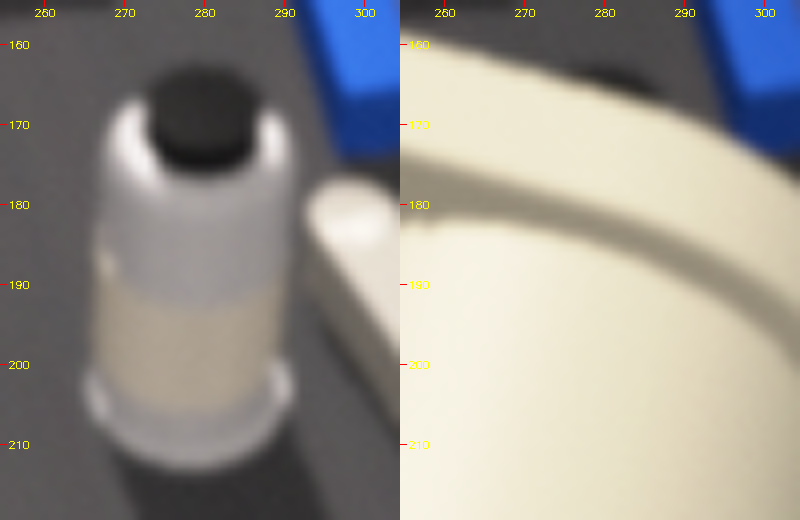

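```bash
python3 -c "
from station import arm
print(arm.hand_in())"
```

```text
the job is handed in; nothing more can be done
None
```

The job is handed in after about 43 s of robot time: all three dollies lie in their matching recesses, and the canister stands upright on its stand, within about 0.4 mm of where it started in the top view (the arm blocked the final side view). The scrap was not touched.

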